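Push the saddle base home and close the fixture's three clamp bolts

TASK

Clamp the saddle base in the dark fixture so that the ratchet can be used on it: first push it gently along the fixture to the left until its foot is fully home against both brass stop pins; the aluminium is soft, so do not ram it. Then turn all three orange T-knobs clockwise to their end stops, so that the straps hold the foot down and it stays against the pins. Leave the other things on the bench where they are.

Things in the scene. Friction and masses are not known exactly. Their poses are not given: they have to be found in the camera images.
- fixture: holding fixture fixed to the bench: aluminium plate 186 x 268 x 12 mm. Origin on the bench below the middle of the saddle's home place; x away from the robot, y left along the slideway, z up. On the plate (z 12 mm) the saddle slides along y between a far guide 7 mm high and a near rail whose lip (top 29 mm above the bench) covers 8 mm of its foot; 2 mm play each side
- saddle: loose light grey aluminium saddle base, 0.7 kg, 20 to 45 mm right of home. Foot 130 x 174 x 9 mm; ribbed block on the foot's right half, top 46 mm above the underside. Origin: centre of the underside. Its own -y points left (fixture +y). Block: own x -47 to 47, y -7 to 78 mm; its upright right face (y 78, 13 to 46 mm high) is 9 mm in from the foot's right edge (y 87)
- saddle_front (a point): point on the left edge of the saddle's foot, near end, mid height of the 9 mm edge, facing the near stop pin; it meets stop_front when home
- saddle_back (a point): the same at the far end of that edge, facing the far stop pin; it meets stop_back when home
- stop_front (a point): point on the near brass stop pin (14 mm across, 7.5 mm high above the plate) where the saddle's foot touches it; fixture x -42, y 87 mm
- stop_back (a point): point on the far stop pin where the saddle's foot touches it; fixture x 42, y 87 mm
- saddle_cap: bystander: loose rounded light grey cap, 94 x 85 x 63 mm, to the left of the fixture
- masking_tape: bystander: roll of beige tape lying flat, 101 mm across, 24 mm high, far to the left, towards the cabinet
- thread_lock: bystander: small red bottle with a white cap, 31 x 31 x 98 mm, standing to the left of the fixture, nearer the robot
- clamp_end (a joint): clamp at the fixture's left end, between the stop pins (fixture x 20, y 110 mm). Strap: along fixture +x when open, to -y over the saddle's left edge when closed. Turn of its captive bolt, clockwise from above: 0 open, 1.45 rad = end stop. The thread draws strap and knob down 3.2 mm on the way; it stays where left; 0.1 to 0.25 N m
- clamp_end_knob (a point): middle of clamp_end's orange T-knob on the bolt's upright axis, 87 mm above the bench when open, 84 mm when closed: a bar 66 mm long, 14 mm thick, 22 mm high (11 mm above and below this point), in line with the strap below it. Site x axis: along the bar, the way the strap points. The saddle's block tops out at 58 mm above the bench
- clamp_back_left (a joint): left clamp on the far side (fixture x 83, y 50 mm). Strap: along fixture -y when open, to -x over the saddle's far edge when closed. Turn of its captive bolt, clockwise from above: 0 open, 1.45 rad = end stop. The thread draws strap and knob down 3.2 mm on the way; it stays where left; 0.1 to 0.25 N m
- clamp_back_left_knob (a point): middle of clamp_back_left's orange T-knob on the bolt's upright axis, 87 mm above the bench when open, 84 mm when closed: a bar 66 mm long, 14 mm thick, 22 mm high (11 mm above and below this point), in line with the strap below it. Site x axis: along the bar, the way the strap points. The saddle's block tops out at 58 mm above the bench
- clamp_back_right (a joint): right clamp on the far side (fixture x 83, y -45 mm). Strap: along fixture -y when open, to -x over the saddle's far edge when closed. Turn of its captive bolt, clockwise from above: 0 open, 1.45 rad = end stop. The thread draws strap and knob down 3.2 mm on the way; it stays where left; 0.1 to 0.25 N m
- clamp_back_right_knob (a point): middle of clamp_back_right's orange T-knob on the bolt's upright axis, 87 mm above the bench when open, 84 mm when closed: a bar 66 mm long, 14 mm thick, 22 mm high (11 mm above and below this point), in line with the strap below it. Site x axis: along the bar, the way the strap points. The saddle's block tops out at 58 mm above the bench

How it is judged:
On the way:
1. the saddle is home against both stop pins before any clamp has been turned far in (y of saddle_front in the frame of fixture between 0.0845 and 0.0895 m and y of saddle_back in the frame of fixture between 0.0845 and 0.0895 m and z of saddle in the frame of fixture below 0.0145 m and value of joint each of clamp_end, clamp_back_left, clamp_back_right below 0.7 rad), for 0.2 s.
At the end, for the whole second after the job is handed in: All three clamp bolts are at their end stops (within 0.08 rad), and the saddle lies flat and still with both ends of its foot's left edge within 2.5 mm of the stop pins (value of joint each of clamp_end, clamp_back_left, clamp_back_right above 1.37 rad and y of saddle_front in the frame of fixture between 0.0845 and 0.0895 m and y of saddle_back in the frame of fixture between 0.0845 and 0.0895 m and z of saddle in the frame of fixture below 0.0145 m and linear speed of saddle below 0.01 m/s); the robot touches nothing.
It fails at once if the saddle is rammed: the fingers press on it with more than 40 N (contact force between the fingers and saddle above 40 N).
It fails at once if the saddle cap is moved by more than 30 mm (distance of saddle_cap from where it was at the start of the episode above 0.03 m).
It fails at once if the masking tape is moved by more than 30 mm (distance of masking_tape from where it was at the start of the episode above 0.03 m).
It fails at once if the thread lock is moved by more than 30 mm (distance of thread_lock from where it was at the start of the episode above 0.03 m).
It also fails if it takes over 64 s, if anything falls off the work surface, if the arm or the gripper's body presses on something with over 40 N, if the wrist force passes 120 N, or if a joint passes its speed limit or range.

ROBOT

A 6-joint arm with a two-finger parallel gripper is mounted at the origin on the work surface; the furniture and walls round the work are solid. World frame = base frame: x ahead of the robot, y to its left, z up, the work surface at z = 0. Lengths are in m, angles in rad, forces in N, time in s.
With the tool pointing down it reaches from about 0.25 to 0.775 m from the base axis. Payload 4 kg.
Tool frame: the origin (TCP) lies on the centre line of the jaws, within the pads' length; the fingertips stand robot.tips_ahead ahead of it and the grasp point (between the pads) lies 8 mm behind it (robot.tips_ahead is the distance from the TCP to the fingertips, in m); z points along the fingers, y is the line along which they close (so a half turn about z gives the same grasp; the last joint's range is limited). The gripper opens to 94 mm and grips with 3 to 60 N. Pads are 16 mm wide; open, the fingers measure 119 mm over their backs; the gripper's body (75 mm by 177 mm) begins 78 mm behind the grasp point.
Start: joints at [-1.28, 0.087, 1.371, -0, 1.684, -0.103], TCP at [0.211, -0.508, 0.217] pointing down, gripper open.
Joint ranges: [-3.1, 3.1], [-0.76, 2.03], [0.27, 2.55], [-1.08, 4.22], [0.17, 2.65], [-2.57, 2.57]. Speed limits (rad/s): [2.79, 2.79, 3.14, 3.14, 3.14, 3.14].

INTERFACE

Orientations are given as [roll, pitch, yaw] about the fixed x, y, z axes, in that order (R = Rz(yaw) Ry(pitch) Rx(roll)).
In Python, from bench import robot, snapshot, close_job, spotter gives the robot as it stands. The module is installed in compiled form; this text tells all that it offers.
- The arm moves only by the tool servo_tool, never from a script. Its argument "commands" is one flat list of numbers, 7 for each row, row after row: the shift along the tool's x, y, z in m, then the turn, a rotation vector about the tool's x, y, z in degrees, then the finger opening in m, from 0 to 0.094. In form: [x, y, z, ax, ay, az, grip, x, y, z, ax, ay, az, grip, ...]. A call has 1 to 10 rows; each row is the pose to reach, as a shift and turn from the pose commanded when the call began, along the tool's axes at that moment; what a row does not reach only later rows make up. A row lasts 1/8 s, in which the tool goes at most 62.5 mm and 10.7 degrees, less where a joint would pass 70% of its speed; a pose out of reach is approached as far as the arm can. A call with a gripper value outside its range is refused whole. The fingers move at their own pace and stop on an object; the grip force is fixed at half the most. Time passes only in rows, so rows that repeat a pose let the fingers close. It gives the time, the measured TCP pose, the force, the opening and the grip force at its end, in the units of the state.
- robot.get_obs(): the state, without advancing time (a new reading comes with each control period).
- snapshot(name): name is "side" or "top" or "wrist"; returns a dict with "img" (400x640x3 uint8, blue, green, red), "camera_matrix" (3x3 intrinsics, pixels), "extrinsics" (4x4, takes a point from camera to world coordinates); the wrist camera has in their place "hand_eye" (4x4, takes a point from camera to tool coordinates, whose origin is the TCP and whose axes are the flange's). Camera axes: x right, y down, z forward; pixel columns grow to the right and rows downward; lengths in m; the calibration is good to about 2 mm. A picture is of the moment at which its call begins: read the wrist's pose just before it. There is no depth.
- close_job(): hands the job in; it is judged then, once.
Trained networks look in a picture, given as the dict that the camera call returned (one of the last four; its "shot" number tells which), for a name from the list of things; names that differ only in an ending like _2 or _b are one class to them, and where a whole thing is asked for, a point or a joint stands for the part that bears it (a point fixed in the world has none). Each returns a list of dicts, best first, with "conf" (0 to 1); they miss things now and then, are a little off and sometimes report something else, mostly with a low value. They report only what shows in the picture. A call takes as long as a camera call.
- spotter.trace(name, picture): "region" (400x640 bool, what is visible of it) and "box" ([left, top, width, height] in pixels, round what is visible of it).
The state is a dict: "time": time; "joint_positions": joint angles; "qvel": joint speeds; "joint_torque": joint torques, N m; "tool_pos": TCP position; "ee_rot": TCP orientation; "wrist_force": force on the tool from outside, world axes, zero at the start; "wrist_torque": the same for the moment, N m; "width": finger opening in m; "finger_force": force on a finger pad.
Only numpy, scipy, OpenCV 4.12 (cv2) and the standard library are available. Lean on these libraries where they do the work, as an engineer would, in place of code of your own. Each camera call takes 0.05 s, during which the arm holds its last target. There are 200 camera calls.

## Working session

There is one attempt and no reset: what is moved stays moved. The work goes in short steps, Python scripts to look and compute and a tool call to move; the robot and the scene stay as the last step left them, time stands still between calls to the robot, and variables do not carry over. Pictures are saved under pics/ and viewed, at most 10 in all, crops included, and the job is handed in when it is done.

Besides the shell and the picture viewer there is one more tool, called after "Call:" as name(argument=value, ...), one argument or row to a line, values as JSON. servo_tool: Moves the arm, as the interface text tells. Its arguments: {"type":"object","properties":{"commands":{"type":"array","items":{"type":"number"}}},"required":["commands"]}

```bash
mkdir -p pics
python3 - <<'E'
from bench import robot,snapshot,spotter
import cv2,numpy as np
print({k:np.round(v,3) for k,v in robot.get_obs().items()}, robot.tips_ahead)
for n in ["top","side"]:
    s=snapshot(n); cv2.imwrite(f"pics/{n}0.png",s["img"])
    print(n,s["camera_matrix"].tolist(),np.round(s["extrinsics"],4).tolist())
    for t in ["fixture","saddle","clamp_end_knob","clamp_back_left_knob","clamp_back_right_knob","stop_front"]:
        try:
            for d in spotter.trace(t,s)[:3]:
                m=d["region"]; ys,xs=np.nonzero(m); print(t,round(d["conf"],2),d["box"],xs.mean().round(1),ys.mean().round(1),m.sum())
        except Exception as e: print(t,e)
E
```

```text
{'time': np.float64(0.0), 'joint_positions': array([-1.28 ,  0.088,  1.372,  0.   ,  1.684, -0.103]), 'qvel': array([-0.   , -0.   , -0.   ,  0.001,  0.   ,  0.001]), 'joint_torque': array([-2.0000e-03, -3.4018e+01, -3.0243e+01,  7.1000e-02,  3.3000e-02,
       -0.0000e+00]), 'tool_pos': array([ 0.211, -0.507,  0.215]), 'ee_rot': array([-3.139, -0.   ,  0.394]), 'wrist_force': array([ 0.477,  0.154, -0.411]), 'wrist_torque': array([-0.014,  0.071,  0.008]), 'finger_force': np.float64(0.0), 'width': np.float64(0.094)} 0.011
top [[424.567411697483, 0.0, 317.10111747067435], [0.0, 424.567411697483, 198.7399709742682], [0.0, 0.0, 1.0]] [[0.0017, -0.9986, 0.0536, 0.3846], [-1.0, -0.0018, -0.0018, 0.0163], [0.0019, -0.0536, -0.9986, 0.937], [0.0, 0.0, 0.0, 1.0]]
fixture 0.89 [304.0, 152.3, 142.4, 112.4] 369.8 208.0 6400
saddle 0.78 [343.1, 179.5, 88.9, 73.0] 388.0 213.2 4453
clamp_end_knob 0.72 [319.5, 175.4, 21.4, 29.1] 330.0 188.5 279
clamp_back_left_knob 0.84 [355.0, 153.4, 23.9, 26.0] 365.5 167.2 396
clamp_back_left_knob 0.46 [341.9, 179.4, 91.5, 71.8] 388.0 213.2 4539
clamp_back_right
[... 250 characters left out ...]
7352997567, 192.0746900536601], [0.0, 0.0, 1.0]] [[0.9998, -0.014, -0.0129, 0.4545], [0.0006, -0.6538, 0.7567, -0.6237], [-0.0191, -0.7566, -0.6536, 0.6352], [0.0, 0.0, 0.0, 1.0]]
fixture 0.56 [238.4, 187.7, 121.1, 141.1] 306.9 262.2 5544
saddle 0.62 [257.2, 227.9, 79.4, 80.9] 298.7 269.8 4252
clamp_end_knob 0.61 [313.4, 189.9, 23.9, 35.6] 324.3 206.0 483
clamp_back_left_knob 0.86 [332.7, 211.0, 27.0, 41.6] 345.9 228.1 540
clamp_back_left_knob 0.23 [255.6, 231.0, 79.9, 76.8] 298.7 269.9 4187
clamp_back_right_knob 0.9 [327.0, 240.0, 23.2, 53.2] 336.7 266.6 592
clamp_back_right_knob 0.59 [239.9, 190.2, 119.5, 137.5] 306.3 262.4 6028
stop_front 0.72 [239.1, 190.5, 122.0, 139.9] 306.4 262.5 5880
```

Run:
```python
import cv2
t=cv2.imread("pics/top0.png")[130:290,260:470]; cv2.imwrite("pics/t0c.png",cv2.resize(t,None,fx=3.7,fy=3.7,interpolation=cv2.INTER_CUBIC))
t=cv2.imread("pics/side0.png")[170:350,200:410]; cv2.imwrite("pics/s0c.png",cv2.resize(t,None,fx=3.3,fy=3.3,interpolation=cv2.INTER_CUBIC))
```

```text
(no output)
```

View pics/t0c.png

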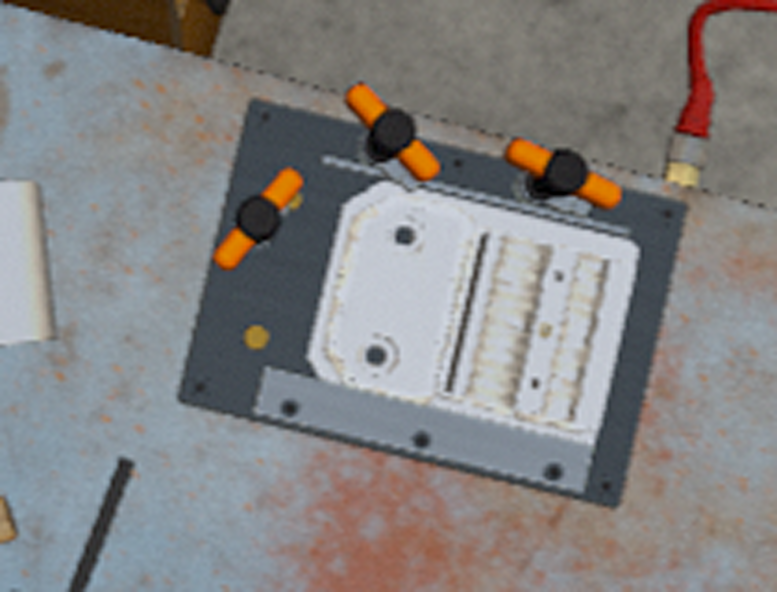

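View pics/s0c.png

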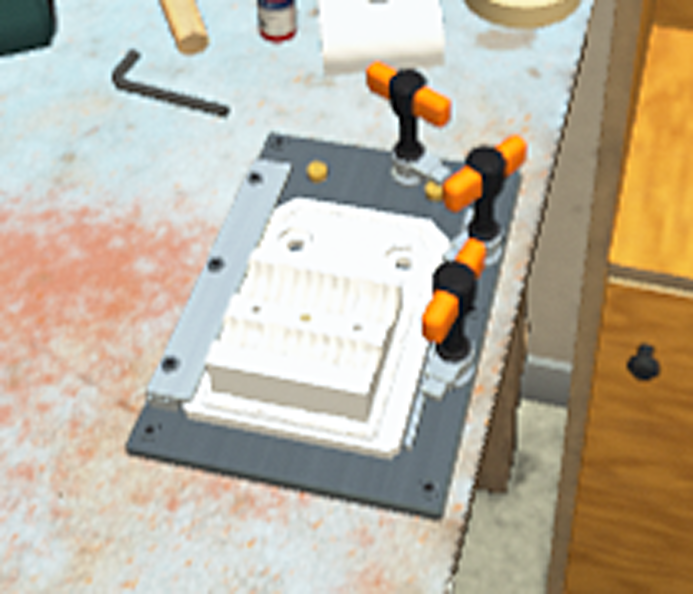

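```bash
cat > geo.py <<'E'
import numpy as np, cv2
from scipy.optimize import least_squares
def proj(P,K,E):
    c=(np.asarray(P)-E[:3,3])@E[:3,:3]; p=c@np.array(K).T; return p[:,:2]/p[:,2:]
def fw(f,P):  # fixture->world
    c,s=np.cos(f[2]),np.sin(f[2]); P=np.asarray(P,float)
    return np.c_[f[0]+c*P[:,0]-s*P[:,1], f[1]+s*P[:,0]+c*P[:,1], P[:,2]]
E
python3 - <<'E'
from geo import *
from bench import snapshot
T=snapshot("top");S=snapshot("side")
kt=lambda a:np.array(a)/3.7+[260,130]-.35
ks=lambda a:np.array(a)/3.3+[200,170]-.35
hub=[(20,110),(83,50),(83,-45)]
mm=lambda L,z:[(x/1e3,y/1e3,z) for x,y in L]
ht=kt([(260,217),(391,132),(567,172)]); hs=ks([(407,88),(486,166),(453,288)])
pt=kt([(257,337)]); ps=ks([(318,168)])
ct=kt([(250,100),(686,205),(620,507),(180,402)]); cs=ks([(520,165),(443,516),(128,452),(270,134)])
sgn=[(93,134),(93,-134),(-93,-134),(-93,134)]
def res(v,full=False):
    f=v[:3]; r=[]
    C=[(a+v[5]*1e3,b+v[6]*1e3) for a,b in sgn]
    for (cam,h,p,c,z) in ((T,ht,pt,ct,v[3]),(S,hs,ps,cs,v[4])):
        g=lambda L,zz:proj(fw(f,mm(L,zz)),cam["camera_matrix"],cam["extrinsics"])
        r+=[(g(hub,z)-h),(g([(-42,94)],.0195)-p),(g(C,.012)-c)]
    return np.vstack(r) if full else np.vstack(r).ravel()
s=least_squares(res,[.37,-.1,-.235,.1,.09,0,0],loss="soft_l1")
print(s.x.round(4)); print(res(s.x,True).round(1).tolist())
np.save("f.npy",s.x[:3])
print("hubs",fw(s.x[:3],mm(hub,.087)).round(4).tolist())
# saddle: foot left edge & right edge from top (crop px) at z=.021; block right face
f=s.x[:3]
def back(cam,px,z):
    K=np.array(cam["camera_matrix"]);E=cam["extrinsics"]
    d=np.c_[(px-K[:2,2])/K[0,0],np.ones(len(px))]@E[:3,:3].T; o=E[:3,3]
    w=o+d*((z-o[2])/d[:,2])[:,None]; c,sn=np.cos(f[2]),np.sin(f[2]); q=w[:,:2]-f[:2]
    return np.c_[c*q[:,0]+sn*q[:,1],-sn*q[:,0]+c*q[:,1]]
print("foot L edge top view",back(T,kt([(343,210),(312,350)]),.021).round(4).tolist(),"R",back(T,kt([(637,245),(590,435)]),.021).round(4).tolist())
print("side R foot",back(S,ks([(400,447),(190,410)]),.021).round(4).tolist(),"block top R edge",back(S,ks([(371,387),(215,362)]),.058).round(4).tolist())
# bar angles in world
for n,a,b in (("end",(225,260),(292,178)),("bl",(355,92),(432,172)),("br",(515,150),(612,198))):
    q=back(T,kt([a,b]),.098); d=q[1]-q[0]; print(n,np.degrees(np.arctan2(d[1],d[0])).round(1),"fixture deg")
E
```

```text
[ 0.4051 -0.1124 -0.2316  0.0953  0.092   0.0032 -0.003 ]
[[-0.4, 0.4], [0.7, -0.3], [-0.4, -0.2], [-0.1, 0.3], [-0.2, -0.9], [1.2, -1.1], [0.5, 0.6], [-1.0, 0.2], [0.1, 0.3], [-0.1, 0.3], [0.6, -0.7], [-0.5, 0.6], [0.6, 1.7], [0.3, -0.1], [-1.4, -0.8], [-0.7, -0.7]]
hubs [[0.4499, -0.0099, 0.087], [0.4974, -0.0827, 0.087], [0.4756, -0.1752, 0.087]]
foot L edge top view [[0.0424, 0.0621], [-0.0414, 0.0611]] R [[0.0622, -0.1097], [-0.052, -0.1072]]
side R foot [[0.0648, -0.1068], [-0.0586, -0.1096]] block top R edge [[0.0468, -0.0967], [-0.0425, -0.0996]]
end -25.9 fixture deg
bl -123.1 fixture deg
br -103.2 fixture deg
```

```bash
cat >> geo.py <<'E'
from scipy.spatial.transform import Rotation as Ro
def move(o,fx,fy,z,yaw_f):
    "shift along tool axes and turn (deg) to fixture point fx,fy (m), height z, tool x at yaw_f deg in fixture"
    f=np.load("f.npy"); w=fw(f,[(fx,fy,z)])[0]
    R=Ro.from_euler("xyz",o["ee_rot"]); T=Ro.from_euler("xyz",[np.pi,0,np.radians(yaw_f)+f[2]])
    print("shift",R.inv().apply(w-o["tool_pos"]).round(4),"turn",np.degrees((R.inv()*T).as_rotvec()).round(1))
def fpos(o):
    f=np.load("f.npy"); q=np.array(o["tool_pos"])-[f[0],f[1],0]; print("fix pos",Ro.from_euler("z",-f[2]).apply(q).round(4),"yaw_f",np.degrees(o["ee_rot"][2]-f[2]).round(1),"F",np.round(o["wrist_force"],1),"w",o["width"].round(4),"t",o["time"].round(1))
E
python3 -c "
from geo import *; from bench import robot
o=robot.get_obs(); fpos(o); move(o,0,-.135,.12,90); move(o,0,-.135,.043,90)"
```

```text
Traceback (most recent call last):
  File "geo.py", line 15, in fpos
    f=np.load("f.npy"); q=np.array(o["tool_pos"])-[f[0],f[1],0]; print("fix pos",Ro.from_euler("z",-f[2]).apply(q).round(4),"yaw_f",np.degrees(o["ee_rot"][2]-f[2]).round(1),"F",np.round(o["wrist_force"],1),"w",o["width"].round(4),"t",o["time"].round(1))
                                                                                                                                                                                                                  ^^^^^^^^^^^^^^^^
AttributeError: 'float' object has no attribute 'round'
```

```bash
sed -i 's/o\["width"\].round(4)/round(o["width"],4)/; s/o\["time"\].round(1)/round(o["time"],1)/' geo.py
python3 -c "
from geo import *; from bench import robot
o=robot.get_obs(); fpos(o); move(o,0,-.135,.12,90); move(o,0,-.135,.043,90)"
```

```text
fix pos [-0.0981 -0.4296  0.2165] yaw_f 35.8 F [-0.2  0.2 -0. ] w 0.0937 t 0.8
shift [ 0.252  -0.1814  0.0965] turn [  0.    0.  -54.2]
shift [ 0.252  -0.1814  0.1735] turn [  0.    0.  -54.2]
```

Call:
servo_tool(
  commands=[0.05,-0.036,0,0,0,-9,0.06,0.1,-0.072,0,0,0,-18,0.06,0.15,-0.108,0.02,0,0,-27,0.06,0.2,-0.144,0.05,0,0,-36,0.06,0.23,-0.166,0.08,0,0,-45,0.06,0.252,-0.181,0.0965,0,0,-54.2,0.06,0.252,-0.181,0.0965,0,0,-54.2,0.06,0.252,-0.181,0.0965,0,0,-54.2,0.06],
)

```text
time: 1.8
tool_pos: [0.3745, -0.245, 0.1208]
ee_rot: [3.14, 0.001, 1.338]
wrist_force: [-0.2, 0.4, 0.4]
width: 0.06
finger_force: 0.0
```

```bash
python3 -c "
from geo import *; from bench import robot,snapshot
o=robot.get_obs(); fpos(o); move(o,0,-.125,.043,90)
s=snapshot('side'); cv2.imwrite('pics/s1.png',cv2.resize(s['img'][120:390,180:460],None,fx=2.2,fy=2.2))"
```

```text
fix pos [ 0.0006 -0.1361  0.1208] yaw_f 89.9 F [-0.2  0.4  0.4] w 0.06 t 1.8
shift [ 0.0112 -0.0007  0.0778] turn [ 0.1  0.1 -0.1]
```

View pics/s1.png

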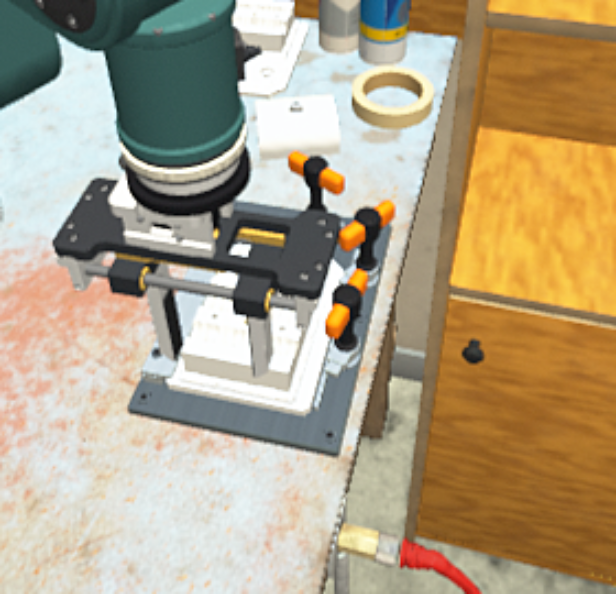

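The side view shows the fingers straddling the block's right end, just outside it and clear of the knobs. Going down.

Call:
servo_tool(
  commands=[0.002,-0.001,0.03,0,0,0,0.06,0.005,-0.001,0.06,0,0,0,0.06,0.011,-0.001,0.078,0,0,0,0.06,0.011,-0.001,0.078,0,0,0,0.06],
)

```text
time: 2.35
tool_pos: [0.3749, -0.2336, 0.0414]
ee_rot: [-3.14, -0.001, 1.338]
wrist_force: [0.1, 0.5, 0.1]
width: 0.0594
finger_force: 0.0
```

Call:
servo_tool(
  commands=[0.003,0,0,0,0,0,0.06,0.006,0,0,0,0,0,0.06,0.009,0,0,0,0,0,0.06,0.012,0,0,0,0,0,0.06,0.015,0,0,0,0,0,0.06,0.018,0,0,0,0,0,0.06,0.021,0,0,0,0,0,0.06,0.024,0,0,0,0,0,0.06],
)

```text
time: 3.35
tool_pos: [0.3815, -0.2102, 0.0423]
ee_rot: [3.141, 0.001, 1.34]
wrist_force: [-1.4, -4.4, 0.4]
width: 0.0596
finger_force: 2.2
```

Call:
servo_tool(
  commands=[0.002,0,0,0,0,0,0.06,0.004,0,0,0,0,0,0.06,0.006,0,0,0,0,0,0.06,0.008,0,0,0,0,0,0.06,0.01,0,0,0,0,0,0.06,0.011,0,0,0,0,0,0.06],
)

```text
time: 4.1
tool_pos: [0.384, -0.1992, 0.0422]
ee_rot: [3.141, 0.001, 1.34]
wrist_force: [-0.9, -3.5, 3.2]
width: 0.06
finger_force: 2.4
```

Call:
servo_tool(
  commands=[0.0005,0,0,0,0,0,0.06,0.001,0,0,0,0,0,0.06,0.0015,0,0,0,0,0,0.06],
)

```text
time: 4.47
tool_pos: [0.3843, -0.1978, 0.0421]
ee_rot: [3.141, 0.001, 1.34]
wrist_force: [-1.2, -4.9, 0.5]
width: 0.0598
finger_force: 2.8
```

Call:
servo_tool(
  commands=[0.0005,0,0,0,0,0,0.06,0.001,0,0,0,0,0,0.06,0.0015,0,0,0,0,0,0.06],
)

```text
time: 4.85
tool_pos: [0.3846, -0.1964, 0.0421]
ee_rot: [3.141, 0.001, 1.34]
wrist_force: [-1.8, -5.0, 3.4]
width: 0.0604
finger_force: 3.1
```

Call:
servo_tool(
  commands=[0.0005,0,0,0,0,0,0.06,0.001,0,0,0,0,0,0.06],
)

```text
time: 5.1
tool_pos: [0.3846, -0.1963, 0.0421]
ee_rot: [3.141, 0.003, 1.34]
wrist_force: [-2.5, -8.3, 1.7]
width: 0.0596
finger_force: 4.2
```

```bash
python3 -c "
from geo import *; from bench import robot,snapshot
o=robot.get_obs(); fpos(o)
s=snapshot('top'); cv2.imwrite('pics/t1.png',cv2.resize(s['img'][130:290,260:470],None,fx=3.7,fy=3.7,interpolation=2))"
```

```text
fix pos [-0.0008 -0.0864  0.0421] yaw_f 90.0 F [-2.5 -8.3  1.7] w 0.0596 t 5.1
```

The pusher has stopped at fixture y −0.0864, which puts its face at −0.078 as expected for home, and the force is rising. One more small press.

Call:
servo_tool(
  commands=[0.0005,0,0,0,0,0,0.06,0.001,0,0,0,0,0,0.06,0.001,0,0,0,0,0,0.06,0.001,0,0,0,0,0,0.06],
)

```text
time: 5.65
tool_pos: [0.3846, -0.1962, 0.0422]
ee_rot: [3.141, 0.004, 1.339]
wrist_force: [-2.5, -9.6, 0.4]
width: 0.0602
finger_force: 5.0
```

```bash
python3 -c "
from geo import *; from bench import robot
o=robot.get_obs(); fpos(o);print(o['wrist_torque'])"
```

```text
fix pos [-0.0008 -0.0863  0.0422] yaw_f 90.0 F [-2.5 -9.6  0.4] w 0.0602 t 5.7
[-1.76853314  0.36182165 -0.06103911]
```

Call:
servo_tool(
  commands=[-0.005,0,0,0,0,0,0.06,-0.02,0,0,0,0,0,0.06,-0.02,0,-0.06,0,0,0,0.05,-0.05,0,-0.12,0,0,0,0.04,-0.11,0,-0.14,0,0,0,0.04,-0.14,0,-0.14,0,0,0,0.04,-0.14,0,-0.14,0,0,0,0.04],
)

```text
time: 6.52
tool_pos: [0.3522, -0.332, 0.1815]
ee_rot: [-3.141, -0.002, 1.336]
wrist_force: [-0.2, 0.5, 0.5]
width: 0.04
finger_force: 0.0
```

```bash
python3 -c "
from geo import *; from bench import robot,snapshot,spotter
o=robot.get_obs(); fpos(o)
s=snapshot('top'); cv2.imwrite('pics/t1.png',cv2.resize(s['img'][130:290,260:470],None,fx=3.7,fy=3.7,interpolation=2))
f=np.load('f.npy'); 
for n,x,y,a in (('end',.02,.11,-26),('bl',.083,.05,-123),('br',.083,-.045,-103)):
  print(n); move(o,x,y,.13,a+180); move(o,x,y,.13,a)
"
```

```text
fix pos [-0.0011 -0.2259  0.1815] yaw_f 89.8 F [-0.2  0.5  0.5] w 0.04 t 6.5
end
shift [0.3359 0.0202 0.0521] turn [  0.   -0.1 -64.2]
shift [0.3359 0.0202 0.0521] turn [-1.000e-01 -0.000e+00  1.158e+02]
bl
shift [0.276  0.0834 0.052 ] turn [-0.1 -0.1 32.8]
shift [0.276  0.0834 0.052 ] turn [ 1.000e-01 -1.000e-01 -1.472e+02]
br
shift [0.181  0.0836 0.0518] turn [-0.  -0.1 12.8]
shift [0.181  0.0836 0.0518] turn [ 1.000e-01 -1.000e-01 -1.672e+02]
```

View pics/t1.png

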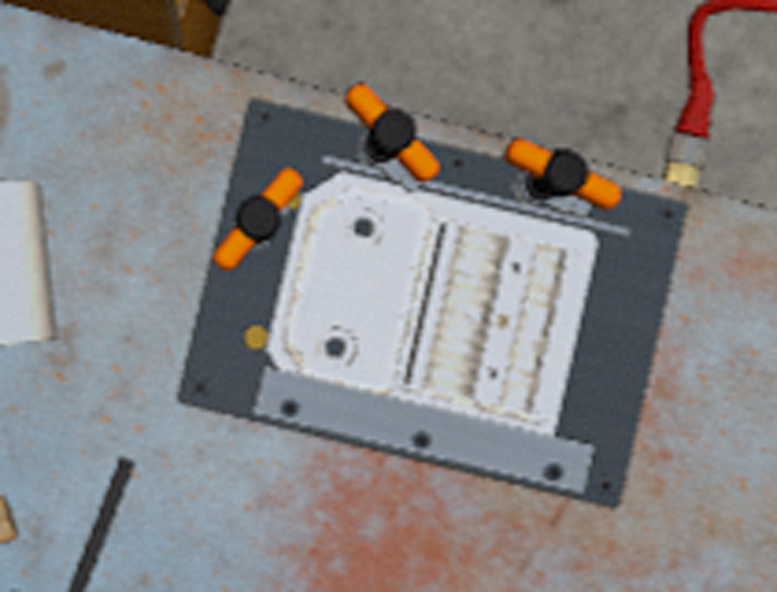

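Both pins now touch the foot edge: near pin at crop (257,337) and far pin at (293,200). Next is the right far clamp.

Call:
servo_tool(
  commands=[0.05,0.025,0,0,0,3,0.04,0.1,0.05,0,0,0,6,0.04,0.15,0.075,0.02,0,0,10,0.04,0.181,0.0835,0.04,0,0,12.8,0.04,0.181,0.0835,0.045,0,0,12.8,0.04,0.181,0.0835,0.045,0,0,12.8,0.04],
)

```text
time: 7.32
tool_pos: [0.475, -0.1728, 0.1364]
ee_rot: [-3.14, 0.0, 1.118]
wrist_force: [-0.3, -0.3, 0.8]
width: 0.0398
finger_force: 0.0
```

```bash
python3 -c "
from geo import *; from bench import robot,snapshot
o=robot.get_obs(); fpos(o); move(o,.083,-.045,.079,77)
s=snapshot('wrist'); print(s['hand_eye'].round(3).tolist()); cv2.imwrite('pics/w1.png',s['img'])"
```

```text
fix pos [ 0.0818 -0.0428  0.1364] yaw_f 77.3 F [-0.3 -0.3  0.8] w 0.0398 t 7.3
shift [-0.0019  0.0017  0.0574] turn [-0.1  0.   0.3]
[[0.001, -0.96, -0.281, 0.083], [1.0, 0.001, 0.0, 0.001], [0.0, -0.281, 0.96, -0.17], [0.0, 0.0, 0.0, 1.0]]
```

View pics/w1.png

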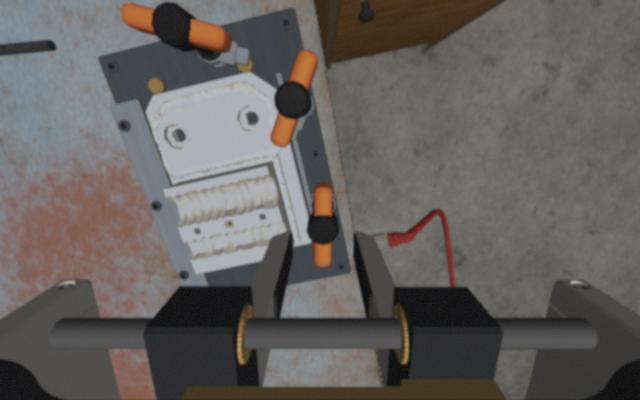

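The wrist view shows the bar at (323,225), upright in the picture, so the jaws line up with it. I'll refine the hub positions from this view.

```bash
python3 -c "
from geo import *; from bench import robot,snapshot
o=robot.get_obs(); s=snapshot('wrist'); K=np.array(s['camera_matrix']);H=s['hand_eye']
R=Ro.from_euler('xyz',o['ee_rot']).as_matrix(); E=np.eye(4);E[:3,:3]=R@H[:3,:3];E[:3,3]=R@H[:3,3]+o['tool_pos']
f=np.load('f.npy')
for n,h,px in (('end',(.02,.11),(174,26)),('bl',(.083,.05),(292,100)),('br',(.083,-.045),(323,228))):
  for z in (.095,):
    d=E[:3,:3]@np.append((np.array(px)-K[:2,2])/K[0,0],1); w=E[:3,3]+d*(z-E[2,3])/d[2]
    print(n,z,Ro.from_euler('z',-f[2]).apply(w-[f[0],f[1],0]).round(4),h)
"
```

```text
end 0.095 [0.0206 0.1114 0.095 ] (0.02, 0.11)
bl 0.095 [0.083  0.0514 0.095 ] (0.083, 0.05)
br 0.095 [ 0.0831 -0.0444  0.095 ] (0.083, -0.045)
```

Call:
servo_tool(
  commands=[-0.0012,0.0016,0.02,0,0,0,0.04,-0.0012,0.0016,0.04,0,0,0,0.04,-0.0012,0.0016,0.0574,0,0,0,0.04,-0.0012,0.0016,0.0574,0,0,0,0.04,-0.0012,0.0016,0.0574,0,0,0,0.02,-0.0012,0.0016,0.0574,0,0,0,0.008,-0.0012,0.0016,0.0574,0,0,0,0.008,-0.0012,0.0016,0.0574,0,0,0,0.008],
)

```text
time: 8.43
tool_pos: [0.475, -0.1746, 0.0805]
ee_rot: [-3.138, 0.001, 1.117]
wrist_force: [-5.9, 2.8, 4.5]
width: 0.0242
finger_force: 30.0
```

```bash
python3 -c "
from geo import *; from bench import robot
o=robot.get_obs(); fpos(o);print(o['finger_force'])"
```

```text
fix pos [ 0.0823 -0.0445  0.0805] yaw_f 77.2 F [-5.9  2.8  4.5] w 0.0242 t 8.4
30.000880401057657
```

Call:
servo_tool(
  commands=[0,0,0.0003,0,0,8,0.008,0,0,0.0006,0,0,16,0.008,0,0,0.001,0,0,24,0.008,0,0,0.0013,0,0,32,0.008,0,0,0.0016,0,0,40,0.008],
)

```text
time: 9.05
tool_pos: [0.4748, -0.1743, 0.079]
ee_rot: [-3.139, 0.003, 0.414]
wrist_force: [-6.8, 2.4, 5.2]
width: 0.0242
finger_force: 30.0
```

```bash
python3 -c "
from geo import *; from bench import robot,snapshot
o=robot.get_obs(); fpos(o);print(o['finger_force'],o['wrist_torque'])
s=snapshot('wrist'); cv2.imwrite('pics/w2.png',s['img'])"
```

```text
fix pos [ 0.082  -0.0443  0.079 ] yaw_f 37.0 F [-6.8  2.4  5.2] w 0.0242 t 9.1
29.998056265467312 [0.52317639 1.29952445 0.12783707]
```

View pics/w2.png

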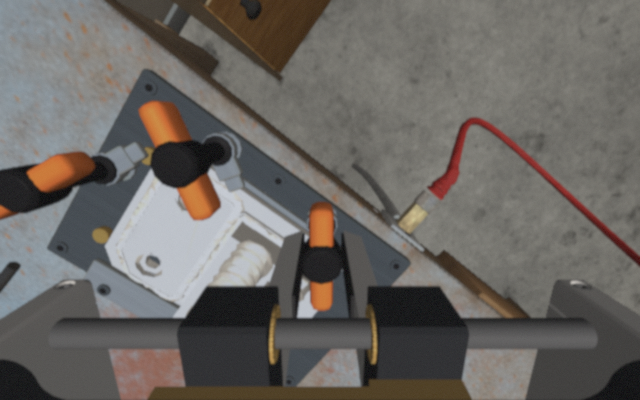

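The bar turned with the jaws and is still upright at column 321, so it isn't slipping. Carrying on to the end stop.

Call:
servo_tool(
  commands=[0,0,0.0003,0,0,8,0.008,0,0,0.0006,0,0,16,0.008,0,0,0.001,0,0,24,0.008,0,0,0.0012,0,0,29,0.008,0,0,0.0012,0,0,32,0.008,0,0,0.0012,0,0,32,0.008],
)

```text
time: 9.85
tool_pos: [0.4747, -0.1741, 0.0777]
ee_rot: [-3.14, 0.005, -0.14]
wrist_force: [-6.6, 3.0, 4.8]
width: 0.0237
finger_force: 30.0
```

```bash
python3 -c "
from geo import *; from bench import robot
o=robot.get_obs(); fpos(o);print(o['wrist_torque'])"
```

```text
fix pos [ 0.0819 -0.0442  0.0777] yaw_f 5.2 F [-6.6  3.   4.8] w 0.0237 t 9.8
[0.60424265 1.28981968 0.03893391]
```

Call:
servo_tool(
  commands=[0,0,0,0,0,4,0.008,0,0,0,0,0,8,0.008,0,0,0,0,0,8,0.008],
)

```text
time: 10.22
tool_pos: [0.4747, -0.1741, 0.0775]
ee_rot: [-3.141, 0.005, -0.278]
wrist_force: [-6.9, 3.0, 4.5]
width: 0.0242
finger_force: 30.0
```

```bash
python3 -c "
from geo import *; from bench import robot,snapshot
o=robot.get_obs(); fpos(o);print(o['wrist_torque'])
s=snapshot('wrist'); cv2.imwrite('pics/w3.png',s['img'])"
```

```text
fix pos [ 0.0818 -0.0441  0.0775] yaw_f -2.7 F [-6.9  3.   4.5] w 0.0242 t 10.2
[0.58234468 1.26721811 0.45976132]
```

View pics/w3.png

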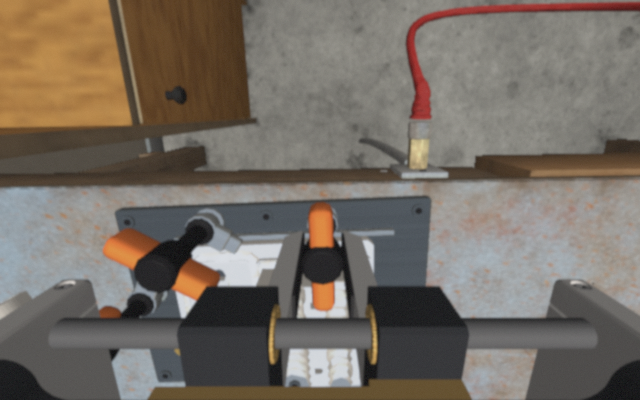

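Torque has risen to 0.46 N m, which means the end stop. Releasing and moving to the left far clamp.

Call:
servo_tool(
  commands=[0,0,0,0,0,0,0.04,0,0,0,0,0,0,0.04,0,0,-0.03,0,0,0,0.04,0,0,-0.058,0,0,0,0.04,0,0,-0.058,0,0,0,0.04],
)

```text
time: 10.9
tool_pos: [0.4786, -0.1762, 0.1377]
ee_rot: [3.14, -0.007, -0.28]
wrist_force: [0.7, 0.6, -0.7]
width: 0.0403
finger_force: 0.0
```

```bash
python3 -c "
from geo import *; from bench import robot
o=robot.get_obs(); fpos(o); move(o,.083,.051,.13,57);move(o,.083,.051,.08,57)"
```

```text
fix pos [ 0.0861 -0.0453  0.1377] yaw_f -2.8 F [ 0.7  0.6 -0.7] w 0.0403 t 10.9
shift [-0.0078 -0.0961  0.0075] turn [  0.3  -0.3 -59.8]
shift [-0.0081 -0.0961  0.0575] turn [  0.3  -0.3 -59.8]
```

Call:
servo_tool(
  commands=[-0.002,-0.02,0,0,0,-10,0.04,-0.004,-0.04,0,0,0,-20,0.04,-0.006,-0.06,0,0,0,-30,0.04,-0.007,-0.08,0,0,0,-40,0.04,-0.0078,-0.0961,0,0,0,-50,0.04,-0.0078,-0.0961,0,0.3,-0.3,-59.8,0.04,-0.0078,-0.0961,0,0.3,-0.3,-59.8,0.04],
)

```text
time: 11.78
tool_pos: [0.4951, -0.0804, 0.1332]
ee_rot: [-3.133, 0.003, 0.762]
wrist_force: [0.2, -0.8, -0.1]
width: 0.0398
finger_force: 0.0
```

```bash
cat > hub.py <<'E'
from geo import *; from bench import robot,snapshot,spotter
import sys
def look(name,out):
    o=robot.get_obs(); s=snapshot('wrist'); fpos(o); cv2.imwrite(out,s['img'])
    b=s['img'].astype(int); m=(b[...,2]>150)&(b[...,1]>50)&(b[...,1]<150)&(b[...,0]<60)
    n,l,st,c=cv2.connectedComponentsWithStats(m.astype(np.uint8))
    for i in range(1,n):
        if st[i,4]>60: print(st[i].tolist(),c[i].round(0).tolist())
E
python3 -c "
from hub import *
look('','pics/w4.png'); o=robot.get_obs(); move(o,.083,.051,.08,57)"
```

```text
fix pos [0.0803 0.0517 0.1332] yaw_f 56.9 F [ 0.2 -0.8 -0.1] w 0.0398 t 11.8
[318, 186, 17, 28, 401] [326.0, 200.0]
[223, 195, 31, 18, 378] [238.0, 203.0]
[168, 201, 26, 17, 353] [180.0, 210.0]
[318, 244, 15, 21, 275] [324.0, 254.0]
shift [0.0011 0.003  0.0534] turn [-0.5  0.2 -0.1]
```

View pics/w4.png

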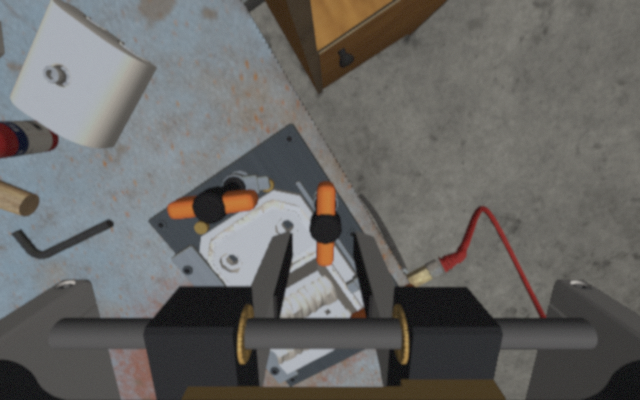

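The bar stands upright between the jaws at column 325. Going down, gripping and turning.

Call:
servo_tool(
  commands=[0.0011,0.003,0.02,0,0,0,0.04,0.0011,0.003,0.04,-0.5,0.2,0,0.04,0.0011,0.003,0.0534,-0.5,0.2,0,0.04,0.0011,0.003,0.0534,-0.5,0.2,0,0.04,0.0011,0.003,0.0534,-0.5,0.2,0,0.02,0.0011,0.003,0.0534,-0.5,0.2,0,0.008,0.0011,0.003,0.0534,-0.5,0.2,0,0.008,0.0011,0.003,0.0534,-0.5,0.2,0,0.008],
)

```text
time: 12.82
tool_pos: [0.4979, -0.0811, 0.0823]
ee_rot: [3.141, -0.002, 0.764]
wrist_force: [-3.4, 3.1, 4.3]
width: 0.0242
finger_force: 30.0
```

Call:
servo_tool(
  commands=[0,0,0.0003,0,0,8,0.008,0,0,0.0006,0,0,16,0.008,0,0,0.001,0,0,24,0.008,0,0,0.0013,0,0,32,0.008,0,0,0.0016,0,0,40,0.008,0,0,0.002,0,0,48,0.008,0,0,0.002,0,0,48,0.008],
)

```text
time: 13.7
tool_pos: [0.4981, -0.0818, 0.0804]
ee_rot: [3.141, -0.003, -0.075]
wrist_force: [-4.1, 2.3, 5.3]
width: 0.0243
finger_force: 30.0
```

```bash
python3 -c "
from hub import *
look('','pics/w5.png');print(robot.get_obs()['wrist_torque'])"
```

```text
fix pos [0.0835 0.051  0.0804] yaw_f 9.0 F [-4.1  2.3  5.3] w 0.0243 t 13.7
[508, 56, 65, 8, 122] [540.0, 59.0]
[511, 122, 13, 31, 157] [518.0, 136.0]
[312, 209, 22, 38, 313] [322.0, 226.0]
[472, 234, 28, 37, 263] [482.0, 251.0]
[311, 282, 20, 23, 83] [315.0, 290.0]
[458, 301, 21, 17, 115] [463.0, 308.0]
[ 0.38789703  0.72589478 -0.08628519]
```

Call:
servo_tool(
  commands=[0,0,0,0,0,4,0.008,0,0,0,0,0,8,0.008,0,0,0,0,0,12,0.008,0,0,0,0,0,12,0.008],
)

```text
time: 14.25
tool_pos: [0.4985, -0.0821, 0.0802]
ee_rot: [3.142, -0.004, -0.282]
wrist_force: [-1.1, 2.3, 5.7]
width: 0.024
finger_force: 30.0
```

```bash
python3 -c "
from hub import *
look('','pics/w6.png');print(robot.get_obs()['wrist_torque'])"
```

```text
fix pos [0.0839 0.0509 0.0802] yaw_f -2.9 F [-1.1  2.3  5.7] w 0.024 t 14.2
[488, 7, 70, 10, 163] [523.0, 11.0]
[560, 6, 43, 4, 83] [581.0, 7.0]
[505, 80, 10, 33, 195] [510.0, 96.0]
[475, 202, 22, 39, 261] [481.0, 220.0]
[309, 210, 24, 38, 294] [320.0, 227.0]
[469, 276, 22, 27, 176] [473.0, 287.0]
[314, 283, 19, 24, 73] [318.0, 291.0]
[0.27406999 0.62708791 0.21637771]
```

Call:
servo_tool(
  commands=[0,0,0,0,0,3,0.008,0,0,0,0,0,6,0.008,0,0,0,0,0,6,0.008],
)

```text
time: 14.68
tool_pos: [0.4992, -0.0824, 0.0803]
ee_rot: [-3.141, -0.005, -0.386]
wrist_force: [-0.3, 0.3, 5.1]
width: 0.0242
finger_force: 30.0
```

```bash
python3 -c "
from hub import *
look('','pics/w7.png');print(robot.get_obs()['wrist_torque'])"
```

```text
fix pos [0.0846 0.0508 0.0803] yaw_f -8.9 F [-0.3  0.3  5.1] w 0.0242 t 14.7
[496, 61, 12, 32, 201] [502.0, 76.0]
[473, 187, 22, 40, 289] [478.0, 207.0]
[305, 211, 26, 39, 323] [317.0, 229.0]
[474, 262, 20, 27, 178] [478.0, 274.0]
[317, 283, 21, 23, 94] [326.0, 290.0]
[0.09959686 0.24524784 0.38940599]
```

The bar now stays put while the jaws turn past it, with torque at 0.39 N m, so it's at the end stop. Releasing, rising and turning towards the end clamp.

Call:
servo_tool(
  commands=[0,0,0,0,0,0,0.04,0,0,0,0,0,0,0.04,0,0,-0.03,0,0,0,0.04,0,0,-0.07,0,0,-10,0.04,0,0,-0.07,0,0,-20,0.04,0,0,-0.07,0,0,-30,0.04,0,0,-0.07,0,0,-40,0.04,0,0,-0.07,0,0,-50,0.04,0,0,-0.07,0,0,-60,0.04,0,0,-0.07,0,0,-70,0.04],
)

```text
time: 15.98
tool_pos: [0.4979, -0.0821, 0.1486]
ee_rot: [3.14, -0.001, 0.839]
wrist_force: [0.4, -0.1, -0.1]
width: 0.0399
finger_force: 0.0
```

```bash
python3 -c "
from hub import *
o=robot.get_obs();fpos(o); move(o,.0205,.111,.135,154)"
```

```text
fix pos [0.0833 0.0508 0.1486] yaw_f 61.4 F [ 0.4 -0.1 -0.1] w 0.0399 t 16.0
shift [ 0.0227 -0.084   0.0135] turn [  0.1   0.  -92.6]
```

Call:
servo_tool(
  commands=[0.003,-0.01,0,0,0,-10,0.04,0.006,-0.02,0,0,0,-20,0.04,0.009,-0.03,0,0,0,-30,0.04,0.012,-0.04,0,0,0,-40,0.04,0.015,-0.05,0,0,0,-50,0.04,0.018,-0.065,0,0,0,-60,0.04,0.021,-0.075,0,0,0,-70,0.04,0.0227,-0.084,0.005,0,0,-80,0.04,0.0227,-0.084,0.01,0,0,-90,0.04,0.0227,-0.084,0.0135,0,0,-92.6,0.04],
)

```text
time: 17.23
tool_pos: [0.4509, -0.0086, 0.1349]
ee_rot: [3.141, 0.002, 2.452]
wrist_force: [-0.5, -0.6, 0.2]
width: 0.0399
finger_force: 0.0
```

```bash
python3 -c "
from hub import *
look('','pics/w8.png'); o=robot.get_obs(); move(o,.0205,.111,.0805,154)"
```

```text
fix pos [0.0207 0.1115 0.1349] yaw_f 153.8 F [-0.5 -0.6  0.2] w 0.0399 t 17.2
[314, 185, 16, 27, 369] [321.0, 198.0]
[315, 242, 15, 22, 309] [322.0, 252.0]
shift [-0.0002 -0.0003  0.0539] turn [ 0.   0.1 -0.2]
```

View pics/w8.png

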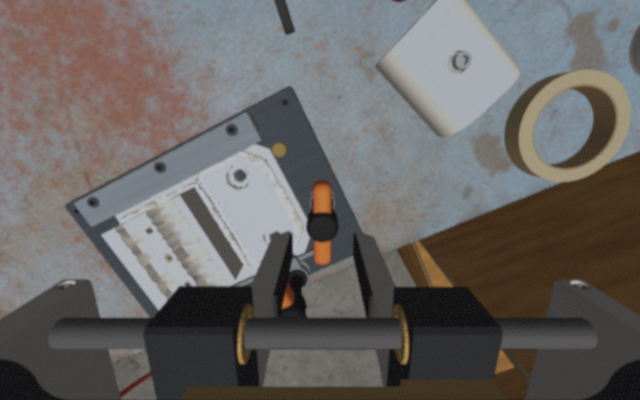

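The end clamp's bar is upright and centred at (322,222). The cap stands well below the gripper body.

Call:
servo_tool(
  commands=[0,0,0.02,0,0,0,0.04,0,0,0.04,0,0,0,0.04,0,0,0.0539,0,0,0,0.04,0,0,0.0539,0,0,0,0.04,0,0,0.0539,0,0,0,0.02,0,0,0.0539,0,0,0,0.008,0,0,0.0539,0,0,0,0.008,0,0,0.0539,0,0,0,0.008],
)

```text
time: 18.27
tool_pos: [0.4516, -0.0092, 0.0828]
ee_rot: [3.14, 0.004, 2.45]
wrist_force: [-2.2, -3.2, 5.1]
width: 0.0241
finger_force: 30.0
```

Call:
servo_tool(
  commands=[0,0,0.0003,0,0,8,0.008,0,0,0.0006,0,0,16,0.008,0,0,0.001,0,0,24,0.008,0,0,0.0013,0,0,32,0.008,0,0,0.0016,0,0,40,0.008,0,0,0.002,0,0,48,0.008,0,0,0.0022,0,0,54,0.008,0,0,0.0022,0,0,54,0.008],
)

```text
time: 19.27
tool_pos: [0.4501, -0.0098, 0.0806]
ee_rot: [3.141, 0.003, 1.506]
wrist_force: [-5.6, -3.7, 7.7]
width: 0.024
finger_force: 30.0
```

```bash
python3 -c "
from hub import *
look('','pics/w9.png');print(robot.get_obs()['wrist_torque'])"
```

```text
fix pos [0.0203 0.1101 0.0806] yaw_f 99.6 F [-5.6 -3.7  7.7] w 0.024 t 19.3
[311, 206, 22, 35, 620] [322.0, 223.0]
[312, 278, 20, 25, 448] [321.0, 290.0]
[-0.75661969  1.08494416 -0.06384874]
```

Call:
servo_tool(
  commands=[0,0,0,0,0,4,0.008,0,0,0,0,0,8,0.008,0,0,0,0,0,12,0.008,0,0,0,0,0,15,0.008,0,0,0,0,0,15,0.008],
)

```text
time: 19.95
tool_pos: [0.4498, -0.0092, 0.0802]
ee_rot: [-3.141, 0.002, 1.246]
wrist_force: [-6.2, -2.8, 6.7]
width: 0.0241
finger_force: 30.0
```

```bash
python3 -c "
from hub import *
look('','pics/w10.png');print(robot.get_obs()['wrist_torque'])"
```

```text
fix pos [0.0198 0.1107 0.0802] yaw_f 84.7 F [-6.2 -2.8  6.7] w 0.0241 t 19.9
[308, 207, 23, 36, 609] [319.0, 224.0]
[314, 278, 21, 26, 445] [324.0, 291.0]
[-0.47881873  1.11723658  0.36857364]
```

Call:
servo_tool(
  commands=[0,0,0,0,0,0,0.04,0,0,0,0,0,0,0.04,0,0,-0.03,0,0,0,0.04,0,0,-0.08,0,0,0,0.04,-0.05,0,-0.12,0,0,0,0.04,-0.11,0,-0.13,0,0,0,0.04,-0.17,0,-0.13,0,0,0,0.04,-0.23,0,-0.13,0,0,0,0.04,-0.29,0,-0.13,0,0,0,0.04,-0.33,0,-0.13,0,0,0,0.04],
)

```text
time: 21.25
tool_pos: [0.3447, -0.3235, 0.2092]
ee_rot: [3.138, -0.001, 1.244]
wrist_force: [0.5, -0.3, 0.9]
width: 0.0395
finger_force: 0.0
```

```bash
python3 -c "
from hub import *
fpos(robot.get_obs())
s=snapshot('top'); cv2.imwrite('pics/t9.png',cv2.resize(s['img'][130:290,260:470],None,fx=3.7,fy=3.7,interpolation=2))
b=s['img'].astype(int); m=(b[...,2]>150)&(b[...,1]>50)&(b[...,1]<160)&(b[...,0]<80); m[:130]=0;m[290:]=0
f=np.load('f.npy')
for h in ((.02,.11),(.083,.05),(.083,-.045)):
  p=proj(fw(f,[(*h,.09)]),s['camera_matrix'],s['extrinsics'])[0]
  ys,xs=np.nonzero(m); k=np.hypot(xs-p[0],ys-p[1])<22; q=np.c_[-(ys[k]-p[1]),-(xs[k]-p[0])].astype(float); q-=q.mean(0)
  v=np.linalg.svd(q,full_matrices=False)[2][0]; print(k.sum(),((np.degrees(np.arctan2(v[1],v[0])-f[2]))%180).round(1))
"
```

```text
fix pos [-0.0104 -0.2194  0.2092] yaw_f 84.5 F [ 0.5 -0.3  0.9] w 0.0395 t 21.2
140 92.5
124 179.6
127 0.2
```

View pics/t9.png

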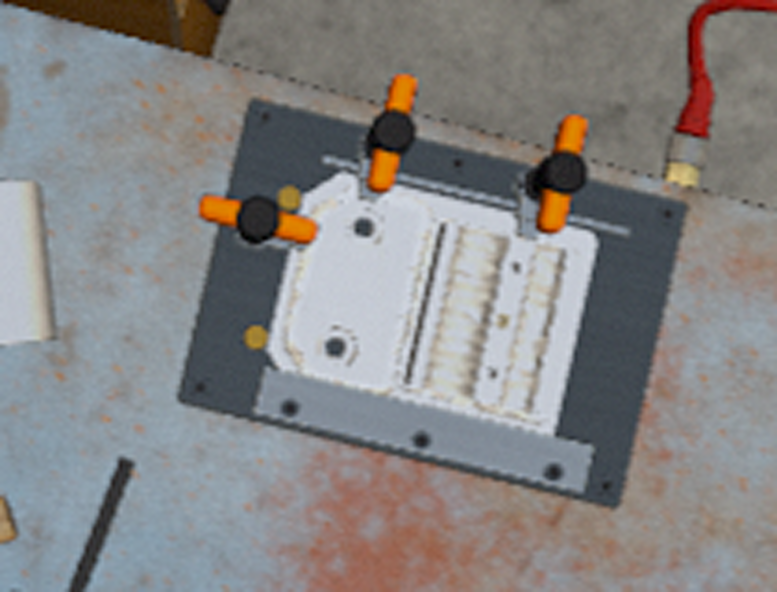

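In the top view all three bars lie in their closed directions within about 2°. Both pins still touch the foot and the bystanders haven't moved. Handing in.

```bash
python3 -c "
from bench import close_job; print(close_job())"
```

```text
the job is handed in; nothing more can be done
None
```

The saddle is home against both stop pins, all three T-knobs are turned to their end stops, and the job is handed in at about 21 s; the hand-in call returned no verdict.

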